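# Tip the standing brake inserts onto their backs

## Robot

A 6-joint arm with a two-finger parallel gripper is mounted at the origin on the work surface. World frame = base frame: x ahead of the robot, y to its left, z up, the work surface at z = 0. Lengths are in m, angles in rad, forces in N, time in s.
With the tool pointing down it reaches from about 0.325 to 0.9 m from the base axis. Payload 6.1 kg.
Tool frame: the origin (TCP) lies on the centre line of the jaws, within the pads' length; the fingertips stand 17 mm ahead of it and the grasp point (between the pads) lies 2 mm behind it; z points along the fingers, y is the line along which they close (so a half turn about z gives the same grasp; the last joint's range is limited). The gripper opens to 87 mm and grips with 3 to 60 N. Pads are 19 mm wide; open, the fingers measure 117 mm over their backs; the gripper's body (75 mm by 190 mm) begins 51 mm behind the grasp point.
Start: joints at [1.017, 0.22, 1.526, -0, 1.395, -0.126], TCP at [0.259, 0.569, 0.24] pointing down, gripper open.
Joint ranges: [-2.98, 2.98], [-0.91, 2.08], [0.09, 2.57], [-1.24, 4.39], [0.2, 2.65], [-2.68, 2.68]. Speed limits (rad/s): [2.57, 2.57, 3.01, 3.14, 3.14, 3.14].

## Interface

Orientations are given as a unit quaternion [x, y, z, w].
In Python, from workcell import bot gives the robot as it stands. The module is installed in compiled form; this text tells all that it offers. Calls block until the motion is done:
- bot.reach(position, orientation): joint-space move of the TCP to a pose.
- bot.servo_line(position, rotation=None, v=0.15): straight line of the TCP; rotation=None keeps the orientation; v is the mean speed in m/s.
- bot.movej(angles): joint-space move.
- bot.ungrasp() and bot.grasp(grip_force=None): open the fingers fully, or close them until they stop; grip_force is the grip in N (None keeps the last).
- bot.dwell(seconds).
- bot.solve_ik(position, orientation): joint angles nearest the present ones, or None.
- bot.read_state(): the state.
- bot.snapshot(name): name is "side" or "top" or "wrist"; returns the picture (480x640x3 uint8, blue, green, red); there is no depth.
- bot.camera_info(name): a dict with "fov_y" (degrees; the focal length in pixels is half the picture's height over the tangent of half this angle, whatever the lens; pixels are square), "cx", "cy" (the principal point, pixels), "k1" (the pictures are not rectified: a ray, as slopes to the right and down, at radius r is drawn at 1 + k1 r^2 times it, then the intrinsics apply), "R" (3x3) and "t" (3): a world point X has camera coordinates R X + t; the wrist camera has in their place "tool_from_camera" (4x4, takes a point from camera to tool coordinates, whose origin is the TCP and whose axes are the flange's). Camera axes: x right, y down, z forward; pixel columns grow to the right and rows downward; lengths in m; the calibration is good to about 2 mm. A picture is of the moment at which its call begins: read the wrist's pose just before it. camera_info takes no time and is no camera call.
A pose or a line that the arm cannot do raises bot.Unreachable and nothing moves.
- bot.hand_in(): hands the job in; it is judged then, once.
Trained networks look in the newest picture that a camera, given by its name, has taken for a name from the list of things; names that differ only in an ending like _2 or _b are one class to them, and where a whole thing is asked for, a point or a joint stands for the part that bears it (a point fixed in the world has none). Each returns a list of dicts, best first, with "confidence" (0 to 1); they miss things now and then, are a little off and sometimes report something else, mostly with a low value. They report only what shows in the picture. A call takes as long as a camera call. They do not tell look-alikes from the thing itself.
- bot.find_in(target, camera): "box" ([left, top, right, bottom] in pixels, round what is visible of it).
- bot.cut_out(target, camera): "region" (480x640 bool, what is visible of it) and "box" ([left, top, right, bottom] in pixels, round what is visible of it).
- bot.place_of(target, camera): "point" ([column, row] in pixels: a listed point, or the origin of a listed thing).
The state is a dict: "time": time; "joints": joint angles; "dq": joint speeds; "joint_efforts": joint torques, N m; "tool_pos": TCP position; "ee_rot": TCP orientation; "contact_force": force on the tool from outside, world axes, zero at the start; "wrist_torque": the same for the moment, N m; "finger_gap": opening from 0.0 (shut) to 1.0 (fully open); "finger_force": force on a finger pad.
Only numpy, scipy, OpenCV 4.12 (cv2) and the standard library are available. Lean on these libraries where they do the work, as an engineer would, in place of code of your own. Each camera call takes 0.05 s, during which the arm holds its last target. There are 200 camera calls.

## Task

Two of the brake inserts were left standing on edge on the bench mat. Push each of them over with a fingertip, right where it stands, so that it lies flat on its steel backing plate with the friction face up, ready to be inspected like the one that already lies there. Do not pick anything up, and leave the other parts as they are.

Things in the scene. Friction and masses are not known exactly. Their poses are not given: they have to be found in the camera images.
- insert_a: the left-hand one (seen from the robot) of two brake inserts standing on edge: grey friction block 118 x 60 x 18 mm, slot across the middle, on a steel backing plate 130 x 64 x 6 mm (146 over its lugs); 64 mm high, 24 thick, 0.5-0.9 kg, loose, any yaw. Origin: middle of the edge it stands on. x points out of the friction face (12 mm away; plate back 12 mm behind), y along it, z up
- insert_a_center (a point): middle of insert_a: 32 mm above the mat standing, 12 lying. Pushed with 1-3 N high on the friction face it leans towards its plate (-x) and beyond some 15 degrees falls flat onto it by itself; pushed from the plate side it falls on its friction face instead. Lying right, its x axis points straight up. No other loose thing within 95 mm of this point
- insert_b: the right-hand one (seen from the robot) of two brake inserts standing on edge: grey friction block 118 x 60 x 18 mm, slot across the middle, on a steel backing plate 130 x 64 x 6 mm (146 over its lugs); 64 mm high, 24 thick, 0.5-0.9 kg, loose, any yaw. Origin: middle of the edge it stands on. x points out of the friction face (12 mm away; plate back 12 mm behind), y along it, z up
- insert_b_center (a point): middle of insert_b: 32 mm above the mat standing, 12 lying. Pushed with 1-3 N high on the friction face it leans towards its plate (-x) and beyond some 15 degrees falls flat onto it by itself; pushed from the plate side it falls on its friction face instead. Lying right, its x axis points straight up. No other loose thing within 95 mm of this point
- bench_mat: black rubber bench mat 480 (x) x 680 (y) x 6 mm, fixed to the plywood; its top is 6 mm above the work surface. Origin: centre of its underside
- laid_insert: a third insert of the same make that already lies flat on the far part of the mat, steel plate down, friction face up: 64 (x) x 146 (y) x 24 mm. Origin: centre of its underside, z up. Leave alone
- gudgeon_pin: polished steel gudgeon pin (tube) 28 mm across, 78 mm tall, standing on end on the mat between the two standing inserts. Origin: centre of its underside, z up. Leave alone
- bushing: flanged bronze bushing, flange 44 mm across at the bottom, 34 mm tall, standing on the mat between the two standing inserts. Origin: centre of its underside, z up. Leave alone
- buffer_pad: red rubber buffer pad 56 x 56 x 22 mm lying in a far corner of the mat. Origin: centre of its underside, z up. Leave alone
- castle_nut: dark steel castle nut 38 mm across, 21 mm tall, in the other far corner of the mat. Origin: centre of its underside, z up. Leave alone
- piston: steel brake piston, a cup 48 mm across and 50 mm tall, mouth up, on the plywood at one side of the mat. Origin: centre of its underside, z up. Leave alone
- grease_tin: round tin 72 mm across, 70 mm tall, on the plywood at the other side of the mat. Origin: centre of its underside, z up. Leave alone
There are look-alikes about, which are no part of the job. Leave any purple look-alike of the insert_b alone.

How it is judged:
At the end, for the whole second after the job is handed in: Both standing inserts lie flat on the mat on their steel plates, friction faces up (within about 4.5 degrees of level, middle 12 mm above the mat within 5 mm), each middle within 90 mm of where it was at the start, at rest; every other loose part is within 20 mm of where it was and upright (angle between each of insert_a, insert_b's own x axis and vertical below 0.08 rad and height (world z) of insert_a_center between 0.013 and 0.023 m and distance of each of insert_a_center, insert_b_center from where it was at the start of the episode below 0.09 m and linear speed of each of insert_a, insert_b below 0.02 m/s and height (world z) of insert_b_center between 0.013 and 0.023 m and distance of each of laid_insert, gudgeon_pin, bushing, buffer_pad, castle_nut, piston, grease_tin from where it was at the start of the episode below 0.02 m and angle between each of laid_insert, gudgeon_pin, bushing, buffer_pad, castle_nut, piston, grease_tin's own z axis and vertical below 0.35 rad); the robot touches nothing.
It fails at once if an insert is picked up (its middle rises more than about 17 mm above its standing height) (height (world z) of any of insert_a_center, insert_b_center above 0.055 m).
It fails at once if an insert is carried or shoved away (its middle gets more than 100 mm from where it stood) (distance of any of insert_a_center, insert_b_center from where it was at the start of the episode above 0.1 m).
It fails at once if another loose part (the insert that already lies flat, gudgeon pin, bushing, buffer pad, castle nut, piston, tin) is shifted by more than 20 mm or knocked over (distance of any of laid_insert, gudgeon_pin, bushing, buffer_pad, castle_nut, piston, grease_tin from where it was at the start of the episode above 0.02 m or angle between any of laid_insert, gudgeon_pin, bushing, buffer_pad, castle_nut, piston, grease_tin's own z axis and vertical above 0.35 rad).
It also fails if it takes over 37 s, if anything falls off the work surface, if the arm or the gripper's body presses on something with over 40 N, if the wrist force passes 120 N, or if a joint passes its speed limit or range.

## Working session

There is one attempt and no reset: what is moved stays moved. The work goes in short steps, each a Python script; the robot and the scene stay as the last script left them, time stands still between calls to the robot, and variables do not carry over. Pictures are saved under pics/ and viewed, at most 10 in all, crops included, and the job is handed in when it is done.

```bash
mkdir -p pics; cat > h.py <<'E'
import numpy as np, cv2
from workcell import bot
def ray(cam,uv):
    c=bot.camera_info(cam); f=240/np.tan(np.radians(c["fov_y"])/2)
    K=np.array([[f,0,c["cx"]],[0,f,c["cy"]],[0,0,1]])
    p=cv2.undistortPoints(np.array([[uv]],float),K,np.array([c["k1"],0,0,0,0]))[0,0]
    d=np.array([p[0],p[1],1.])
    if "R" in c:
        R=np.array(c["R"]);t=np.array(c["t"]); return -R.T@t, R.T@d
    raise ValueError
def at(cam,uv,z):
    o,d=ray(cam,uv); return o+d*(z-o[2])/d[2]
E
python3 - <<'E'
from h import *
for c in("top","side"):
    cv2.imwrite(f"pics/{c}0.png",bot.snapshot(c))
    o,_=ray(c,(320,240)); print(c,o)
    for n in("insert_a","insert_a_center","laid_insert","gudgeon_pin","bushing"):
        for r in bot.find_in(n,c)[:4]: print(n,np.round(r["box"]),round(r["confidence"],2))
    for r in bot.place_of("insert_a_center",c)[:4]: print("pt",r["point"],round(r["confidence"],2),at(c,r["point"],.038).round(3))
E
```

```text
top [ 0.41553391 -0.01431779  1.20614686]
insert_a [481. 352. 525. 416.] 0.83
insert_a [513. 272. 535. 339.] 0.81
insert_a [358. 248. 419. 280.] 0.71
insert_a [220. 195. 244. 260.] 0.67
insert_a_center [215. 201. 245. 259.] 0.73
laid_insert [290. 128. 353. 162.] 0.73
laid_insert [220. 197. 243. 258.] 0.45
gudgeon_pin [214. 195. 247. 259.] 0.46
bushing [293. 196. 314. 214.] 0.77
pt [225.5, 230.3] 0.57 [0.554 0.204 0.038]
side [ 0.04425488 -0.73612398  0.83373723]
insert_a [286. 188. 336. 211.] 0.97
insert_a [277. 389. 327. 468.] 0.85
insert_a [366. 383. 433. 434.] 0.82
insert_a [345. 257. 367. 312.] 0.77
insert_a_center [288. 188. 338. 210.] 0.89
laid_insert [382. 206. 428. 243.] 0.89
gudgeon_pin [313. 221. 329. 248.] 0.53
bushing [352. 221. 369. 234.] 0.58
pt [312.0, 199.6] 0.91 [0.556 0.189 0.038]
pt [354.0, 294.7] 0.35 [ 0.466 -0.176  0.038]
```

View pics/top0.png

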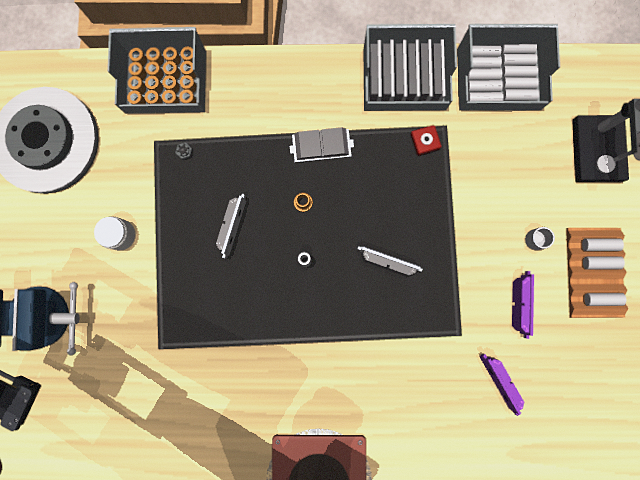

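View pics/side0.png

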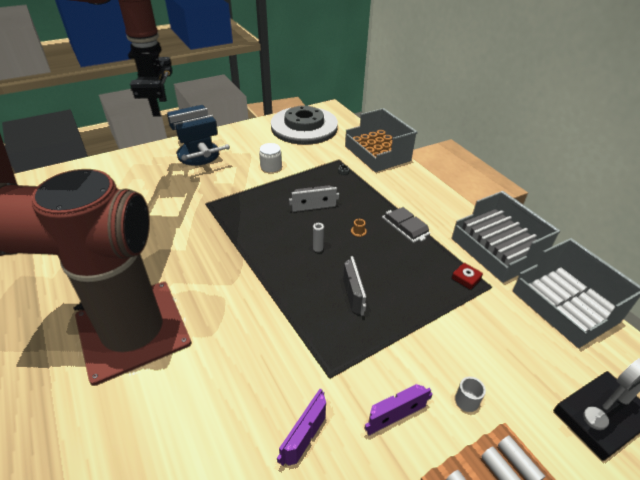

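The top view shows two grey standing inserts on the mat, A at (231,227) and B at (390,262). Look-alikes for them are the purple ones at (523,305) and (503,384), and the flat one at (321,144). I choose the two grey standing ones, and need a close crop to see which face is which.

```bash
python3 - <<'E'
from h import *
t=cv2.imread("pics/top0.png");s=cv2.imread("pics/side0.png")
c=[(t,231,226),(t,390,262),(s,313,199),(s,356,285)]
L=[cv2.resize(i[y-36:y+36,x-48:x+48],(400,300),interpolation=cv2.INTER_CUBIC) for i,x,y in c]
cv2.imwrite("pics/c.png",np.vstack([np.hstack(L[:2]),np.hstack(L[2:])]))
E
```

```text
(no output)
```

View pics/c.png

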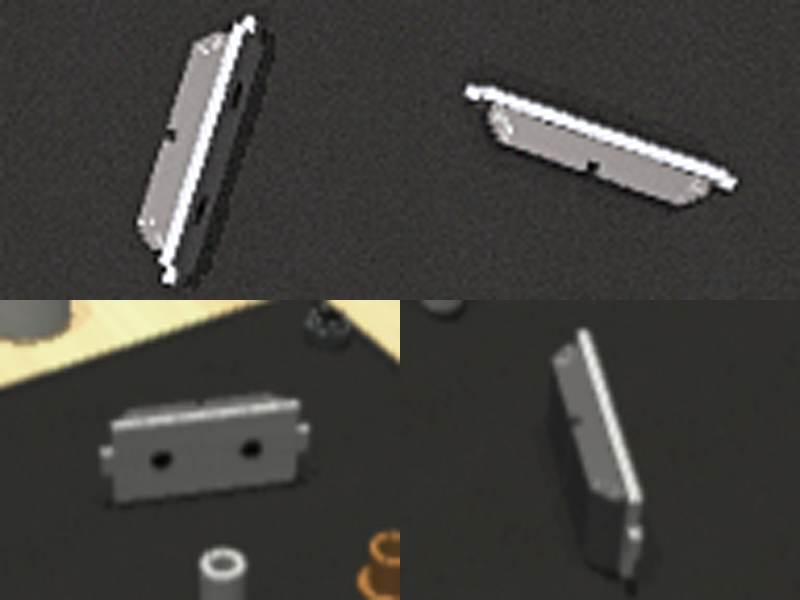

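Crop shows A's plate back (two holes) facing the side camera (-y), so its friction face is at +y and must be pushed towards -y. B's slotted friction face is towards the robot (-x), so it is pushed towards +x. Plate top edges: A (241,197)-(224,252), B (364,248)-(420,269).

```bash
cat >> h.py <<'E'
from scipy.spatial.transform import Rotation as Ro
def plan(p,q,away):
    P,Q=at("top",p,.07),at("top",q,.07)
    L=np.linalg.norm((Q-P)[:2]); e=(Q-P)/L
    n=np.array([-e[1],e[0],0]); n*=np.sign(n@away)   # out of friction face
    c=(P+Q)/2+n*.009; c[2]=.038                       # plate mid is 9 mm behind the middle
    return c,n,L
INS={"a":((241.3,197.2),(224.3,251.9),np.array([0,1,0])),"b":((363.6,248.1),(420,268.7),np.array([-1,0,0]))}
def quat(n):
    best=None   # tool z down, tool x along +-n: closed fingers broad along the insert
    for s in(1,-1):
        x=s*n; z=np.array([0,0,-1.]); q=Ro.from_matrix(np.c_[x,np.cross(z,x),z]).as_quat()
        yield q
E
python3 - <<'E'
from h import *
s=bot.read_state();print(s["time"],s["joints"])
for k,v in INS.items():
    c,n,L=plan(*v); print(k,c.round(3),n.round(3),L)
    for q in quat(n):
        for d,z in((.07,.14),(.07,.074),(-.02,.074)):
            p=c+n*d; p[2]=z; r=bot.solve_ik(p,q); print(None if r is None else np.round(r,2))
for v in [(303,258)]: print("pin",at("top",v,.084))
E
```

```text
0.7 [ 1.01686873e+00  2.20372010e-01  1.52644829e+00  6.51169446e-07
  1.39471199e+00 -1.26093033e-01]
a [0.565 0.191 0.038] [ 0.285  0.959 -0.   ] 0.12359956572090738
[ 0.29  0.34  1.58 -0.    1.23  0.58]
[ 0.29  0.41  1.61 -0.    1.12  0.58]
[ 0.16  0.3   1.76 -0.    1.08  0.45]
[ 0.29  0.34  1.58 -0.    1.23 -2.56]
[ 0.29  0.41  1.61 -0.    1.12 -2.56]
None
b [ 0.481 -0.154  0.038] [-0.938  0.347 -0.   ] 0.12688852177731708
[-0.49 -0.15  2.1  -0.    1.19 -1.7 ]
[-0.49 -0.04  2.15 -0.    1.04 -1.7 ]
[-0.46  0.17  1.92 -0.    1.05 -1.68]
[-0.49 -0.15  2.1  -0.    1.19  1.44]
[-0.49 -0.04  2.15 -0.    1.04  1.44]
[-0.46  0.17  1.92 -0.    1.05  1.46]
pin [0.48914639 0.03068059 0.084     ]
```

```bash
cat >> h.py <<'E'
def push(k):
    c,n,L=plan(*INS[k]); z=.074
    q=next(q for q in quat(n) if bot.solve_ik(c+n*.07-[0,0,c[2]-z],q) is not None)
    P=lambda d,z=z:np.array([c[0]+n[0]*d,c[1]+n[1]*d,z])
    bot.reach(P(.07,.16),q); bot.servo_line(P(.07),v=.15); bot.servo_line(P(.04),v=.1); bot.dwell(.2)
    f0=bot.read_state()["contact_force"]; hit=None; log=[]
    for d in np.arange(.036,-.025,-.004):
        bot.servo_line(P(d),v=.05)
        f=(np.array(bot.read_state()["contact_force"])-f0)@n; log.append((round(d,3),round(f,2)))
        if hit is None and f>.5: hit=d
        if hit is not None and (d<hit-.022 or f>10): break
    print(log,hit); bot.dwell(.5)
    bot.servo_line(P(.05),v=.15); bot.servo_line(P(.06,.16),v=.2)
    print(bot.read_state()["time"])
E
python3 - <<'E'
from h import *
bot.grasp(10); push("a")
cv2.imwrite("pics/top1.png",bot.snapshot("top"));cv2.imwrite("pics/side1.png",bot.snapshot("side"))
t=cv2.imread("pics/top1.png")[110:290,130:430];s=cv2.imread("pics/side1.png")[150:330,210:510]
cv2.imwrite("pics/c1.png",np.vstack([cv2.resize(t,(500,300)),cv2.resize(s,(500,300))]))
E
```

```text
[(np.float64(0.036), np.float64(-0.35)), (np.float64(0.032), np.float64(0.26)), (np.float64(0.028), np.float64(-0.72)), (np.float64(0.024), np.float64(-0.04)), (np.float64(0.02), np.float64(-0.75)), (np.float64(0.016), np.float64(-0.29)), (np.float64(0.012), np.float64(0.84)), (np.float64(0.008), np.float64(-0.12)), (np.float64(0.004), np.float64(-0.19)), (np.float64(0.0), np.float64(-0.22)), (np.float64(-0.004), np.float64(-1.23)), (np.float64(-0.008), np.float64(-0.15)), (np.float64(-0.012), np.float64(0.79))] 0.012000000000000018
10.175
```

View pics/c1.png

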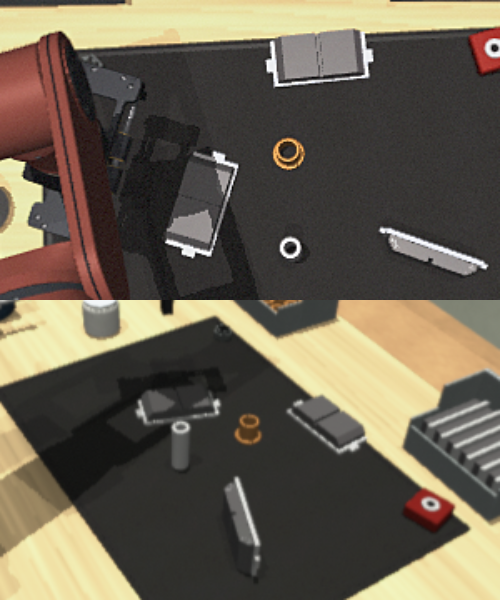

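A lies flat, friction face up, with pin and bushing untouched. The force signal is noise-dominated, so B gets a fixed stroke to the same end (d = -12 mm).

```bash
sed -i 's/if hit is not None and (d<hit-.022 or f>10)/if d<-.011 or f>10/' h.py
python3 - <<'E'
from h import *
p=np.array(bot.read_state()["tool_pos"]); p[2]=.24; bot.servo_line(p,v=.2)
push("b")
p=np.array(bot.read_state()["tool_pos"]); p[2]=.25; bot.servo_line(p,v=.2)
s=bot.read_state()["joints"]; j=np.array(s); j[0]=1.2; bot.movej(j)
t=bot.snapshot("top")[110:350,90:570];s=bot.snapshot("side")[150:390,210:510]
cv2.imwrite("pics/c2.png",np.vstack([cv2.resize(t,(600,300)),cv2.resize(s,(600,300))]))
print(bot.read_state()["time"])
E
```

```text
[(np.float64(0.036), np.float64(0.36)), (np.float64(0.032), np.float64(1.41)), (np.float64(0.028), np.float64(0.47)), (np.float64(0.024), np.float64(0.99)), (np.float64(0.02), np.float64(1.74)), (np.float64(0.016), np.float64(0.05)), (np.float64(0.012), np.float64(0.87)), (np.float64(0.008), np.float64(1.38)), (np.float64(0.004), np.float64(1.32)), (np.float64(0.0), np.float64(0.11)), (np.float64(-0.004), np.float64(0.96)), (np.float64(-0.008), np.float64(0.68)), (np.float64(-0.012), np.float64(0.61))] 0.032
19.0583
22.1167
```

View pics/c2.png

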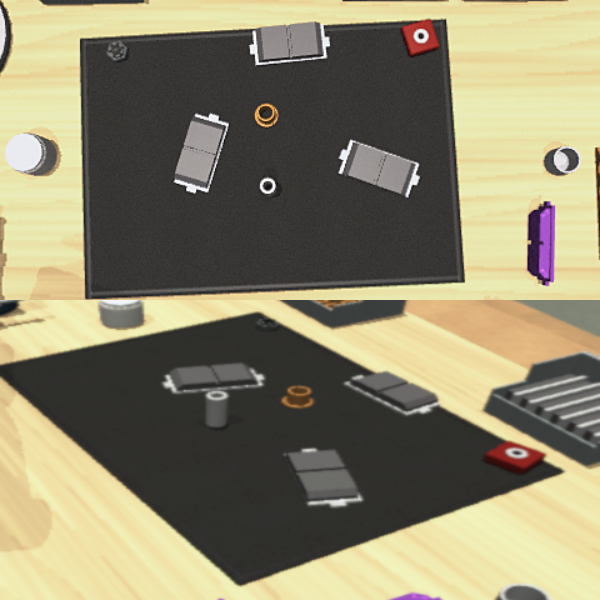

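Both inserts lie flat with friction faces up at (200,152) and (380,168), everything else is in place, and the arm is clear.

```bash
python3 -c "
from workcell import bot
print(bot.hand_in())"
```

```text
the job is handed in; nothing more can be done
None
```

I pushed both inserts over where they stood. In the last pictures both lie flat on their steel plates with friction faces up, and the other parts look unmoved. The job is handed in (last clock reading 22.1 s of the 37 s allowed), but hand-in returned no verdict.

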